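Charge the bench mill and hold its interlock collar home

ROBOT

A 6-joint arm with a two-finger parallel gripper is mounted at the origin on a cart in front of the work surface, level with it; the furniture and walls round the work are solid. World frame = base frame: x ahead of the robot, y to its left, z up, the work surface at z = 0. Lengths are in m, angles in degrees, forces in N, time in s.
With the tool pointing down it reaches from about 0.375 to 0.9 m from the base axis. Payload 3.1 kg.
Tool frame: the origin (TCP) lies between the finger pads; the fingertips stand 22 mm ahead of it and the grasp point (between the pads) lies 3 mm ahead of it; z points along the fingers, y is the line along which they close (so a half turn about z gives the same grasp; the last joint's range is limited). The gripper opens to 87 mm and grips with 3 to 60 N. Pads are 19 mm wide; open, the fingers measure 117 mm over their backs; the gripper's body (75 mm by 190 mm) begins 51 mm behind the grasp point.
Start: joints at [57.668, 30.224, 82.088, -0, 67.689, -10.227], TCP at [0.235, 0.579, 0.245] pointing down, gripper open.
Joint ranges: [-176.69, 176.69], [-43.24, 126.21], [12.49, 139.97], [-82, 262], [0, 151.66], [-163.58, 163.58]. Speed limits (degrees/s): [159.86, 159.86, 180, 180, 180, 180].

INTERFACE

Orientations are given as a 3x3 rotation matrix whose columns are the frame's x, y, z axes.
In Python, from rig import bot, capture, search_frame, outline_of, spot_point gives the robot as it stands.
- The arm moves only by the tool jog_arm, never from a script. Its argument "rows" is text: rows parted by semicolons, each of 7 numbers parted by spaces: the opening, from 0 (shut) to 1 (fully open), then the shift along the tool's x, y, z as a fraction of full scale, then the turn, a rotation vector about the tool's x, y, z as a fraction of full scale. A call has 1 to 20 rows; each row is the pose to reach, as a shift and turn from the pose commanded when the call began, along the tool's axes at that moment; what a row does not reach only later rows make up. Full scale, the value 1, is 0.5 m for a shift and pi/4 rad for a turn. A row lasts 1/12 s, in which the tool goes at most 41.7 mm and 7.16 degrees, less where a joint would pass 70% of its speed; a pose out of reach is approached as far as the arm can. A call with a number of a shift or a turn outside -1 to 1 is refused whole. A call with a gripper value outside its range is refused whole. The fingers move at their own pace and stop on an object; the grip force is fixed at half the most. Time passes only in rows, so rows that repeat a pose let the fingers close. It gives the time, the measured TCP pose, the force, the opening and the grip force at its end, in the units of the state.
- bot.read_state(): the state, without advancing time (a new reading comes with each control period).
- capture(name): name is "side" or "top"; returns a dict with "pixels" (480x640x3 uint8, red, green, blue), "fx", "fy", "cx", "cy" (pixels), "R" (3x3) and "t" (3): a world point X has camera coordinates R X + t. Camera axes: x right, y down, z forward; pixel columns grow to the right and rows downward; lengths in m; the calibration is good to about 2 mm. A picture is of the moment at which its call begins. There is no depth.
- bot.hand_in(): hands the job in; it is judged then, once.
Trained networks look in a picture, given as the dict that the camera call returned (one of the last four; its "shot" number tells which), for a name from the list of things; names that differ only in an ending like _2 or _b are one class to them, and where a whole thing is asked for, a point or a joint stands for the part that bears it (a point fixed in the world has none). Each returns a list of dicts, best first, with "conf" (0 to 1); they miss things now and then, are a little off and sometimes report something else, mostly with a low value. They report only what shows in the picture. A call takes as long as a camera call. They do not tell look-alikes from the thing itself.
- search_frame(label, picture): "point" ([x, y, z] in m, in world coordinates, good to about 4 mm: the middle of the surface that is visible of it).
- outline_of(label, picture): "region" (480x640 bool, what is visible of it).
- spot_point(label, picture): "point" ([x, y, z] in m, in world coordinates, good to about 4 mm: a listed point, or the origin of a listed thing).
The state is a dict: "time_s": time; "joint_positions": joint angles; "qvel": joint speeds; "tau": joint torques, N m; "position": TCP position; "tcp_rot": TCP orientation; "force": force on the tool from outside, world axes, zero at the start; "moment": the same for the moment, N m; "opening": opening from 0.0 (shut) to 1.0 (fully open); "grasp_force": force on a finger pad.
Only numpy, scipy, OpenCV 4.12 (cv2) and the standard library are available. Lean on these libraries where they do the work, as an engineer would, in place of code of your own. Each camera call takes 0.05 s, during which the arm holds its last target. There are 200 camera calls.

TASK

Tip all four grinding balls from the blue scoop tray into the mill's open feed hopper and set the tray back down upright on the worktop. Then turn the mill's knurled collar until its hidden keyways drop over the pins, push it fully home against its spring, and finish while still holding it pushed home with the gripper. Leave the timer, the blue-capped cup and the green tape roll where they are.

Things in the scene. Friction and masses are not known exactly. Their poses are not given: they have to be found in the camera images.
- mill: Fixed bench mill, base 136 x 250 mm (its x, y), origin under its centre on the worktop, z up. White gearbox housing (75 mm high) on its -y half with the collar on top; open square metal feed hopper on its +y half, 130 mm high. Its front (control strip, black knob, green and red buttons) faces -x.
- hopper_mouth (a point): Centre of the hopper's open top, at mill (0, 0.068, 0.130). The hopper is 112 mm square outside, walls 5 mm, open 102 mm square; inside, a steel chute falls from 32 mm below the rim at the +y wall to 86 mm below at the -y wall.
- collar_seat (a point): Point on the collar's vertical axis at the top face of the mill's dark flange (82 mm diameter), at mill (0, -0.070, 0.080). It does not move relative to the mill. Inside the collar a spigot of 49 mm diameter stands 45 mm high on it.
- collar: Loose knurled metal cap-like collar with a red disc on its closed top: 62 mm in diameter, 65 mm high, 0.22 kg, origin at the centre of its lower rim, z up. It is set over the spigot (1.2 mm play round it) and rides on the tips of three hidden pins, origin 14 mm above collar_seat. Grip it round the lower half of the knurling, 25 to 35 mm above its rim.
- collar_top (a point): Centre of the collar's top face, 65 mm above its origin. Three keyways 120 degrees apart inside the collar pass the pins with 0.13 rad play to either side. The pins' angle is unknown and new every time: they are met after a turn of 0.3 to 1.3 rad clockwise seen from above (about -z), found by feel: turn in small steps, pressing lightly (about 5 N), until it sinks.
- tray: Loose blue scoop tray, 120 x 60 x 34 mm (x, y, z), 0.15 kg, origin at the centre of its underside. 4 mm walls on both long sides and the +x end. The 4 mm floor is flat, but ramps up at 22 degrees towards the open -x end (from x = -0.020): balls pour over that end when it is tipped well past 22 degrees (45 is good). Grip it across its 60 mm width at mid-length.
- tray_lip (a point): Middle of the pouring edge, top of the ramp, at tray (-0.060, 0, 0.019).
- ball_0_center (a point): Centre of a white ceramic grinding ball, 20 mm in diameter, 25 g, lying in the tray.
- ball_1_center (a point): Centre of the second such ball.
- ball_2_center (a point): Centre of the third such ball.
- ball_3_center (a point): Centre of the fourth such ball.
- desk_timer: Bystander: small white timer lying on the worktop, 68 x 62 x 19 mm, loose; origin under its centre.
- blue_cup: Bystander: specimen cup with blue cap, 60 mm in diameter, 72 mm high, loose; origin under its centre.
- green_tape: Bystander: roll of green tape lying flat, 60 mm in diameter, 18 mm high, loose; origin under its centre.
- plunger (a joint): Travel (m) of the spring plunger hidden under the collar, 0 when up. A keyed collar sinks 7 mm freely, then 7 mm more against this spring (5 N rising to 8.5 N) to a rigid stop: fully home, collar origin level with collar_seat, plunger at about 0.007. The spring is stronger than the collar's weight and lifts it when let go.
There are look-alikes about, which are no part of the job. Leave any purple look-alike of the collar alone.

How it is judged:
By the outcome, as a careful person would: the job done as asked, in the order asked, and still so for the second after the job is handed in, while the arm keeps its last pose, push and grip.
It also fails if it takes over 67 s, if anything falls off the work surface, if the arm or the gripper's body presses on something with over 40 N, if the wrist force passes 120 N, or if a joint passes its speed limit or range.

## Working session

There is one attempt and no reset: what is moved stays moved. The work goes in short steps, Python scripts to look and compute and a tool call to move; the robot and the scene stay as the last step left them, time stands still between calls to the robot, and variables do not carry over. Pictures are saved under pics/ and viewed, at most 10 in all, crops included, and the job is handed in when it is done.

Besides the shell and the picture viewer there is one more tool, called after ">>>" as name(argument=value, ...), one argument or row to a line, values as JSON. jog_arm: Moves the arm, as the interface text tells. Its arguments: {"type":"object","properties":{"rows":{"type":"string"}},"required":["rows"]}

```bash
ls; mkdir -p pics; cat > h.py <<'E'
import numpy as np, cv2
from rig import bot, capture, search_frame, outline_of, spot_point
np.set_printoptions(precision=4,suppress=True)
def save(p,n): cv2.imwrite('pics/'+n,cv2.cvtColor(p['pixels'],cv2.COLOR_RGB2BGR))
def px(p,X):
    c=p['R']@np.array(X)+p['t']; return np.array([p['fx']*c[0]/c[2]+p['cx'],p['fy']*c[1]/c[2]+p['cy']])
def onz(p,u,v,z):
    d=p['R'].T@np.array([(u-p['cx'])/p['fx'],(v-p['cy'])/p['fy'],1]); o=-p['R'].T@p['t']
    return o+d*(z-o[2])/d[2]
E
python3 - <<'E'
from h import *
s=bot.read_state();print(s['position'],s['tcp_rot'],s['force'],s['time_s'])
for n in('top','side'):
    p=capture(n);p['R']=np.array(p['R']);p['t']=np.array(p['t']);save(p,n+'0.png')
    print(n,-p['R'].T@p['t'])
    for l in['mill','hopper_mouth','collar_seat','collar','collar_top','tray','tray_lip','ball_0_center','desk_timer','blue_cup','green_tape']:
        print(l,[(np.array(d['point']).round(3),round(d['conf'],2),px(p,d['point']).round()) for d in spot_point(l,p)][:5])
E
```

```text
pics
[0.2348 0.5785 0.2436] [[-0.9265  0.3763 -0.0012]
 [ 0.3763  0.9265 -0.0018]
 [ 0.0004 -0.0021 -1.    ]] [-0.8809  0.0952  1.2161] 0.0
top [ 0.3813 -0.0447  1.3363]
mill [(array([0.533, 0.098, 0.   ]), 0.72, array([255., 250.]))]
hopper_mouth [(array([0.532, 0.163, 0.132]), 0.67, array([220., 244.]))]
collar_seat [(array([0.525, 0.031, 0.079]), 0.95, array([280., 250.]))]
collar [(array([ 0.371,  0.043, -0.   ]), 0.93, array([276., 316.])), (array([0.524, 0.028, 0.096]), 0.89, array([281., 250.])), (array([ 0.548, -0.091, -0.002]), 0.7, array([331., 246.])), (array([0.682, 0.061, 0.001]), 0.6, array([271., 192.]))]
collar_top [(array([0.524, 0.025, 0.157]), 0.98, array([281., 247.])), (array([ 0.549, -0.091,  0.061]), 0.8, array([332., 242.])), (array([0.681, 0.061, 0.066]), 0.64, array([270., 187.])), (array([0.368, 0.041, 0.065]), 0.58, array([275., 317.]))]
tray [(array([ 0.471, -0.282,  0.002]), 0.82, array([407., 277.])), (array([0.526, 0.03 , 0.094]), 0.34, array([280., 249.]))]
tray_lip [(array([ 0.418, -0.285,  0.024]), 0.79, array([410., 298.]))]
ball_0_center [(array([
[... 996 characters left out ...]
72, array([351., 225.])), (array([ 0.548, -0.093,  0.069]), 0.7, array([327., 269.])), (array([ 0.475, -0.278,  0.   ]), 0.63, array([334., 370.])), (array([0.364, 0.04 , 0.061]), 0.6, array([221., 258.])), (array([0.521, 0.027, 0.156]), 0.57, array([292., 208.]))]
tray [(array([ 0.474, -0.279,  0.003]), 0.7, array([334., 369.]))]
tray_lip [(array([ 0.419, -0.289,  0.018]), 0.85, array([307., 378.]))]
ball_0_center [(array([ 0.483, -0.29 ,  0.015]), 0.37, array([342., 367.]))]
desk_timer [(array([ 0.389, -0.086, -0.001]), 0.78, array([252., 314.]))]
blue_cup [(array([ 0.721, -0.137, -0.   ]), 0.9, array([407., 288.]))]
green_tape [(array([ 0.648, -0.24 ,  0.   ]), 0.87, array([406., 328.]))]
```

View pics/top0.png

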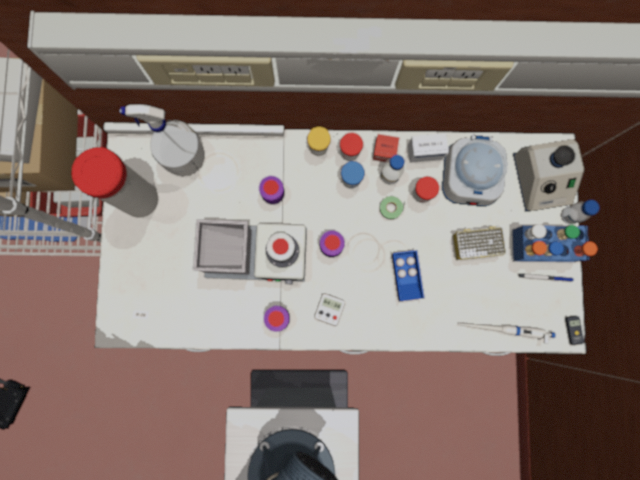

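View pics/side0.png

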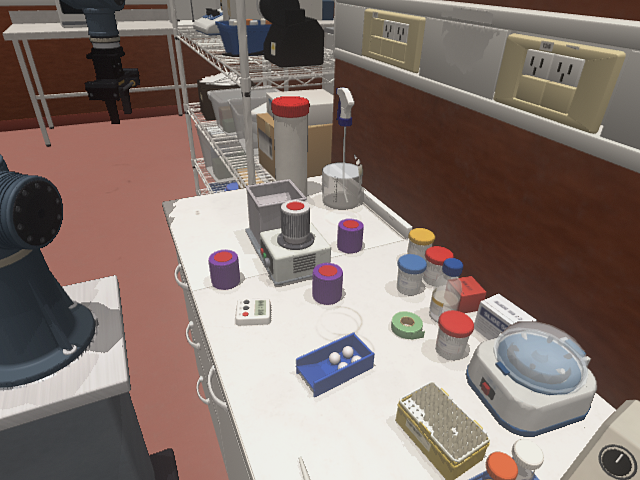

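```bash
python3 - <<'E'
import cv2
t=cv2.imread('pics/top0.png');s=cv2.imread('pics/side0.png')
a=cv2.resize(t[170:320,190:430],(800,500),interpolation=2)
cv2.imwrite('pics/crop0.png',a)
E
```

```text
(no output)
```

View pics/crop0.png

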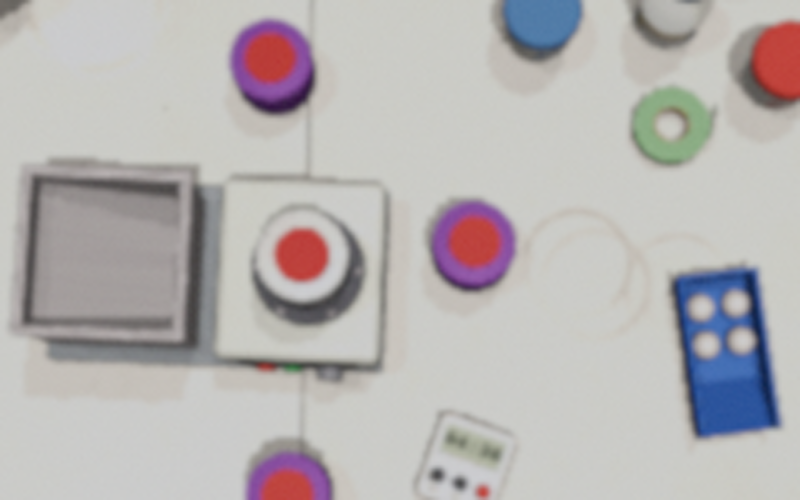

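Collar candidates in top view are purple at (276,318), (331,243) and (271,188), plus a white/grey knurled one at (281,247) on the mill's dark flange. The last is the real one, since it is not purple and stands on the mill; the crop confirms it. The blue tray with four balls is at (407,277), its open ramp end toward the robot.

```bash
cat >> h.py <<'E'
from scipy.spatial.transform import Rotation as Ro
def pose(yaw,tilt=0):
    y=np.array([np.cos(np.radians(yaw)),np.sin(np.radians(yaw)),0]);z=np.array([0,0,-1.])
    R=np.column_stack([np.cross(y,z),y,z]); return Ro.from_rotvec(y*-np.radians(tilt)).as_matrix()@R
def delta(P0,R0,P,R):
    return R0.T@(np.array(P)-P0)/.5, Ro.from_matrix(R0.T@R).as_rotvec()/(np.pi/4)
def cap(n):
    p=capture(n);p['R']=np.array(p['R']);p['t']=np.array(p['t']);return p
def now():
    s=bot.read_state();return np.array(s['position']),np.array(s['tcp_rot'])
def show(s=None):
    s=s or bot.read_state();R=np.array(s['tcp_rot']);print('t',s['time_s'],'pos',np.array(s['position']),'yaw',np.degrees(np.arctan2(R[1,1],R[0,1])).round(2),'z',R[:,2],'F',np.array(s['force']),'open',s['opening'],s['grasp_force'],'J',np.array(s['joint_positions']).round(1))
E
python3 - <<'E'
from h import *
import cv2
for n in('top',):
    p=cap(n);m=outline_of('tray',p)[0]['region']
    vs,us=np.nonzero(m);Q=np.array([onz(p,u,v,0.03)[:2] for u,v in zip(us,vs)],np.float32)
    r=cv2.minAreaRect(Q*1000);print(n,r)
    m=outline_of('mill',p)[0]['region'];vs,us=np.nonzero(m)
    # hopper edges
    Q=np.array([onz(p,u,v,0.13)[:2] for u,v in zip(us,vs) if u<246],np.float32);print(cv2.minAreaRect(Q*1000))
    Q=np.array([onz(p,u,v,0.075)[:2] for u,v in zip(us,vs) if u>258],np.float32);print(cv2.minAreaRect(Q*1000))
show()
P,R=now()
print(*delta(P,R,(.45,.15,.3),pose(97)))
E
```

```text
top ((472.5662536621094, -276.9303894042969), (124.12813568115234, 69.31169891357422), 6.688198566436768)
((519.50390625, 165.32550048828125), (134.32066345214844, 117.6081771850586), 0.7649554014205933)
((519.0648803710938, 27.810781478881836), (112.2661361694336, 141.37094116210938), 89.1857681274414)
t 1.35 pos [0.2351 0.579  0.2445] yaw 67.9 z [-0. -0. -1.] F [-0.3521 -0.3602 -0.3767] open 0.9985291085728787 0.0 J [ 57.7  30.2  82.1   0.   67.7 -10.2]
[-0.721  -0.6333 -0.1109] [-0.     -0.     -0.6468]
```

>>> jog_arm(
  rows="1 -0.72 -0.633 -0.11 0 0 -0.64;1 -0.72 -0.633 -0.11 0 0 -0.64;1 -0.72 -0.633 -0.11 0 0 -0.64;1 -0.72 -0.633 -0.11 0 0 -0.64;1 -0.72 -0.633 -0.11 0 0 -0.64;1 -0.72 -0.633 -0.11 0 0 -0.64;1 -0.72 -0.633 -0.11 0 0 -0.64;1 -0.72 -0.633 -0.11 0 0 -0.64;1 -0.72 -0.633 -0.11 0 0 -0.64;1 -0.72 -0.633 -0.11 0 0 -0.64;1 -0.72 -0.633 -0.11 0 0 -0.64;1 -0.72 -0.633 -0.11 0 0 -0.64;1 -0.72 -0.633 -0.11 0 0 -0.64;1 -0.72 -0.633 -0.11 0 0 -0.64;1 -0.72 -0.633 -0.11 0 0 -0.64;1 -0.72 -0.633 -0.11 0 0 -0.64",
)

```text
time_s: 2.68
position: [0.4486, 0.1513, 0.2993]
tcp_rot: [[-0.993, -0.118, -0.001], [-0.118, 0.993, 0.0], [0.001, 0.0, -1.0]]
force: [0.3, -0.4, 0.2]
opening: 1.002
grasp_force: 0.0
```

```bash
python3 - <<'E'
from h import *
show();P,R=now()
print(*delta(P,R,(.472,-.281,.15),pose(96.7)))
E
```

```text
t 2.6833 pos [0.4486 0.1513 0.2993] yaw 96.77 z [-0.0011  0.0003 -1.    ] F [ 0.3399 -0.445   0.2068] open 1.001710352424448 0.0 J [  5.1  14.5  99.    0.   66.6 -91.7]
[ 0.0553 -0.8642  0.2983] [ 0.0006 -0.0013  0.0016]
```

>>> jog_arm(
  rows="1 0.055 -0.864 0.298 0 0 0;1 0.055 -0.864 0.298 0 0 0;1 0.055 -0.864 0.298 0 0 0;1 0.055 -0.864 0.298 0 0 0;1 0.055 -0.864 0.298 0 0 0;1 0.055 -0.864 0.298 0 0 0;1 0.055 -0.864 0.298 0 0 0;1 0.055 -0.864 0.298 0 0 0;1 0.055 -0.864 0.298 0 0 0;1 0.055 -0.864 0.298 0 0 0;1 0.055 -0.864 0.298 0 0 0;1 0.055 -0.864 0.298 0 0 0;1 0.055 -0.864 0.298 0 0 0;1 0.055 -0.864 0.298 0 0 0;1 0.055 -0.864 0.298 0 0 0",
)

```text
time_s: 3.93
position: [0.4727, -0.2795, 0.1508]
tcp_rot: [[-0.993, -0.119, -0.001], [-0.119, 0.993, 0.001], [0.001, 0.001, -1.0]]
force: [-0.2, -0.7, -0.5]
opening: 1.004
grasp_force: 0.0
```

```bash
python3 - <<'E'
from h import *
show();P,R=now()
p=cap('side')
for l in('tray','tray_lip'):print(l,[(np.array(d['point']).round(4),round(d['conf'],2)) for d in spot_point(l,p)][:2])
print(*delta(P,R,(.472,-.281,.026),pose(96.7)))
cv2.imwrite('pics/c1.png',cv2.cvtColor(cv2.resize(p['pixels'][250:430,230:450],(733,600)),cv2.COLOR_RGB2BGR))
E
```

```text
t 3.9333 pos [ 0.4727 -0.2795  0.1508] yaw 96.84 z [-0.0007  0.0011 -1.    ] F [-0.1533 -0.7102 -0.5083] open 1.0035217721867813 0.0 J [ -42.3   31.9   98.     0.    50.1 -139.1]
tray [(array([ 0.4711, -0.2798,  0.0017]), 0.57)]
tray_lip [(array([ 0.4175, -0.287 ,  0.0148]), 0.86), (array([ 0.472 , -0.2785,  0.0017]), 0.37)]
[ 0.0016 -0.0031  0.2495] [ 0.0015 -0.0008  0.0031]
```

View pics/c1.png

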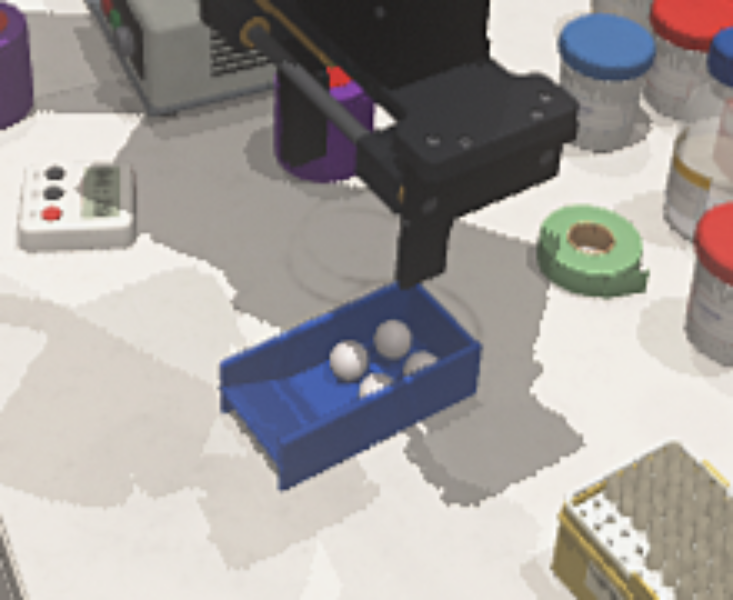

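The gripper is centred over the tray (crop pixels ~(420,280)), with 13 mm clearance each side. Next I descend and grip.

>>> jog_arm(
  rows="1 0 -0.002 0.1 0 0 0;1 0 -0.002 0.16 0 0 0;1 0 -0.002 0.2 0 0 0;1 0 -0.002 0.23 0 0 0;1 0 -0.002 0.249 0 0 0;1 0 -0.002 0.249 0 0 0;1 0 -0.002 0.249 0 0 0;0 0 -0.002 0.249 0 0 0;0 0 -0.002 0.249 0 0 0;0 0 -0.002 0.249 0 0 0;0 0 -0.002 0.249 0 0 0;0 0 -0.002 0.249 0 0 0;0 0 -0.002 0.249 0 0 0;0 0 -0.002 0.249 0 0 0;0 0 -0.002 0.249 0 0 0;0 0 -0.002 0.249 0 0 0",
)

```text
time_s: 5.42
position: [0.4724, -0.2822, 0.0266]
tcp_rot: [[-0.993, -0.117, -0.001], [-0.117, 0.993, 0.001], [0.001, 0.001, -1.0]]
force: [-1.1, 3.4, 6.3]
opening: 0.688
grasp_force: 29.8
```

```bash
python3 - <<'E'
from h import *
show()
E
```

```text
t 5.4167 pos [ 0.4724 -0.2822  0.0266] yaw 96.69 z [-0.0007  0.0011 -1.    ] F [-1.0736  3.3814  6.2666] open 0.6879393480309474 29.81822468340397 J [ -42.5   44.1  101.1    0.    34.9 -139.2]
```

>>> jog_arm(
  rows="0 0 0 -0.01 0 0 0;0 0 0 -0.03 0 0 0;0 0 0 -0.07 0 0 0;0 0 0 -0.12 0 0 0;0 0 0 -0.18 0 0 0;0 0 0 -0.24 0 0 0;0 0 0 -0.3 0 0 0;0 0 0 -0.36 0 0 0;0 0 0 -0.41 0 0 0;0 0 0 -0.45 0 0 0;0 0 0 -0.48 0 0 0;0 0 0 -0.49 0 0 0;0 0 0 -0.49 0 0 0;0 0 0 -0.49 0 0 0",
)

```text
time_s: 6.58
position: [0.4722, -0.2826, 0.2706]
tcp_rot: [[-0.993, -0.116, -0.001], [-0.116, 0.993, 0.001], [0.001, 0.001, -1.0]]
force: [-0.4, -0.4, -3.6]
opening: 0.69
grasp_force: 29.8
```

```bash
python3 - <<'E'
from h import *
show();P,R=now()
print(*delta(P,R,(.60,.168,.26),pose(96.7)))
E
```

```text
t 6.5833 pos [ 0.4722 -0.2826  0.2706] yaw 96.69 z [-0.0008  0.0005 -1.    ] F [-0.4097 -0.3894 -3.6451] open 0.6901588195090042 29.800594397820532 J [ -42.5   22.7   91.1   -0.    66.2 -139.2]
[-0.3588  0.8653  0.0214] [ 0.0008 -0.0009 -0.0003]
```

>>> jog_arm(
  rows="0 -0.004 0.009 0 0 0 0;0 -0.011 0.026 0 0 0 0;0 -0.025 0.06 0 0 0 0;0 -0.043 0.104 0 0 0 0;0 -0.065 0.156 0 0 0 0;0 -0.086 0.208 0 0 0 0;0 -0.11 0.265 0 0 0 0;0 -0.135 0.326 0 0 0 0;0 -0.16 0.386 0 0 0 0;0 -0.185 0.446 0 0 0 0;0 -0.21 0.506 0 0 0 0;0 -0.235 0.567 0 0 0 0;0 -0.26 0.627 0.01 0 0 0;0 -0.282 0.68 0.01 0 0 0;0 -0.304 0.733 0.01 0 0 0;0 -0.322 0.777 0.02 0 0 0;0 -0.337 0.813 0.02 0 0 0;0 -0.348 0.84 0.02 0 0 0;0 -0.355 0.857 0.02 0 0 0;0 -0.359 0.865 0.02 0 0 0",
)

```text
time_s: 8.25
position: [0.6003, 0.169, 0.2603]
tcp_rot: [[-0.993, -0.118, -0.001], [-0.118, 0.993, 0.0], [0.001, 0.0, -1.0]]
force: [1.1, -0.3, -3.0]
opening: 0.685
grasp_force: 29.8
```

```bash
python3 - <<'E'
from h import *
show();P,R=now()
for n in('top','side'):
    p=cap(n);print(n)
    for l in('tray_lip','hopper_mouth','ball_0_center'):print(l,[(np.array(d['point']).round(4),round(d['conf'],2)) for d in spot_point(l,p)][:4])
u=np.array([np.cos(np.radians(6.7)),np.sin(np.radians(6.7)),0])
lip=np.array([.54,.170,.152])
for th,h in((0,.03),(12,.025),(22,.02),(30,.012),(38,.005),(46,0),(52,0)):
    T=pose(96.7,th); 
    # lip in grasp frame: -60 along tray x, -4 along tray z ; tray x=-tool x, tray z=-tool z ; TCP 3mm behind grasp
    off=T@np.array([.060,0,.004+.003])
    print(th,*delta(P,R,lip+[0,0,h]-off,T))
E
```

```text
t 8.25 pos [0.6003 0.169  0.2603] yaw 96.78 z [-0.0013  0.     -1.    ] F [ 1.1065 -0.3326 -3.0435] open 0.6854193356985607 29.800523263402283 J [  5.5  29.2  81.2   0.   69.6 -91.3]
top
tray_lip [(array([0.5447, 0.1637, 0.255 ]), 0.51)]
hopper_mouth [(array([0.5326, 0.1652, 0.1304]), 0.58)]
ball_0_center []
side
tray_lip [(array([0.5457, 0.1572, 0.2527]), 0.68)]
hopper_mouth [(array([0.5287, 0.1686, 0.131 ]), 0.6)]
ball_0_center [(array([0.6014, 0.166 , 0.2367]), 0.5)]
0 [-0.0007  0.0159  0.1426] [ 0.0002 -0.0017  0.0019]
12 [0.0049 0.0159 0.128 ] [ 0.0004 -0.2683  0.0018]
22 [0.0133 0.016  0.1187] [ 0.0006 -0.4906  0.0018]
30 [0.0224 0.016  0.1205] [ 0.0007 -0.6683  0.0018]
38 [0.0334 0.016  0.1217] [ 0.0008 -0.8461  0.0017]
46 [0.0461 0.016  0.1206] [ 0.001  -1.0239  0.0017]
52 [0.0565 0.016  0.1135] [ 0.001  -1.1572  0.0016]
```

>>> jog_arm(
  rows="0 0 0.008 0.04 0 0 0;0 0 0.016 0.09 0 -0.04 0;0 0.002 0.016 0.12 0 -0.12 0;0 0.004 0.016 0.13 0 -0.2 0;0 0.005 0.016 0.128 0 -0.27 0;0 0.008 0.016 0.125 0 -0.35 0;0 0.011 0.016 0.121 0 -0.42 0;0 0.013 0.016 0.119 0 -0.49 0;0 0.016 0.016 0.119 0 -0.54 0;0 0.018 0.016 0.12 0 -0.59 0;0 0.02 0.016 0.12 0 -0.63 0;0 0.022 0.016 0.12 0 -0.67 0;0 0.025 0.016 0.121 0 -0.71 0;0 0.028 0.016 0.121 0 -0.75 0;0 0.031 0.016 0.121 0 -0.8 0;0 0.033 0.016 0.122 0 -0.85 0;0 0.037 0.016 0.122 0 -0.9 0;0 0.041 0.016 0.121 0 -0.95 0;0 0.044 0.016 0.121 0 -1 0;0 0.044 0.016 0.121 0 -1 0",
)

```text
time_s: 10.32
position: [0.5927, 0.178, 0.2342]
tcp_rot: [[-0.736, -0.114, 0.667], [-0.086, 0.993, 0.075], [-0.671, -0.002, -0.741]]
force: [-0.2, -0.6, -1.9]
opening: 0.687
grasp_force: 29.8
```

```bash
python3 - <<'E'
from h import *
show();P,R=now()
a=cap('top');b=cap('side')
im=np.hstack([cv2.resize(a['pixels'][190:310,180:320],(467,400)),cv2.resize(b['pixels'][120:290,220:360],(329,400))])
cv2.imwrite('pics/pour.png',cv2.cvtColor(im,cv2.COLOR_RGB2BGR))
print([(np.array(d['point']).round(3),round(d['conf'],2)) for d in spot_point('ball_0_center',a)],[(np.array(d['point']).round(3),round(d['conf'],2)) for d in spot_point('ball_0_center',b)])
lip=np.array([.54,.170,.154])
T=pose(96.7,54);print(*delta(P,R,lip-T@np.array([.060,0,.007]),T))
E
```

```text
t 10.3167 pos [0.5927 0.178  0.2342] yaw 96.55 z [ 0.6669  0.075  -0.7413] F [-0.2061 -0.6305 -1.9413] open 0.6873600704736366 29.80013548862189 J [   6.4   24.1  113.7   30.7    0.1 -121. ]
[(array([0.505, 0.126, 0.057]), 0.44)] []
[ 0.072  -0.0036  0.0091] [-0.0042 -0.2632 -0.0002]
```

View pics/pour.png

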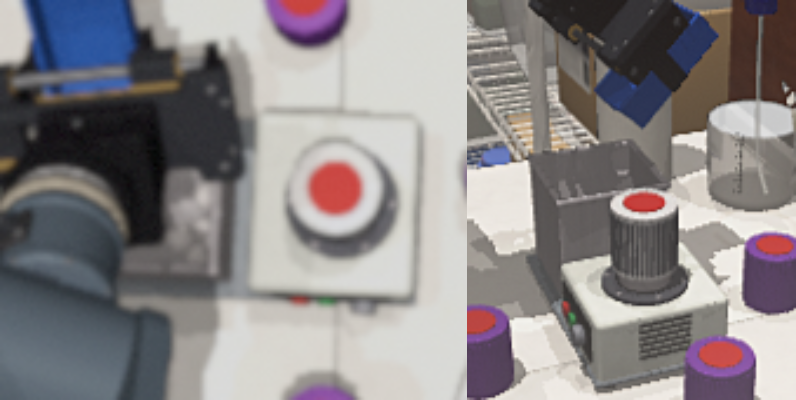

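J5 reached its lower limit, so the tilt stopped at 42°. White balls show in the hopper at crop pixels ~(190,210). I'll hold briefly, level out and look into the tray.

```bash
python3 - <<'E'
from h import *
P,R=now()
T=pose(96.7,0);print(*delta(P,R,(.600,.178,.28),T))
T=pose(96.7,21);print(*delta(P,R,(.600,.178,.26),T))
E
```

```text
[-0.077  -0.0021 -0.0602] [-0.0032  0.9306 -0.0021]
[-0.0503 -0.002  -0.0304] [-0.0035  0.4639 -0.0014]
```

>>> jog_arm(
  rows="0 0 0 0 0 0 0;0 0 0 0 0 0 0;0 0 0 0 0 0 0;0 0 0 0 0 0 0;0 -0.005 0 -0.003 0 0.06 0;0 -0.015 0 -0.008 0 0.14 0;0 -0.025 0 -0.015 0 0.23 0;0 -0.035 0 -0.022 0 0.32 0;0 -0.045 0 -0.027 0 0.41 0;0 -0.05 0 -0.03 0 0.46 0;0 -0.056 0 -0.038 0 0.57 0;0 -0.062 0 -0.045 0 0.68 0;0 -0.068 0 -0.05 0 0.79 0;0 -0.074 0 -0.056 0 0.88 0;0 -0.077 0 -0.06 0 0.93 0;0 -0.077 0 -0.06 0 0.93 0;0 -0.077 0 -0.06 0 0.93 0",
)

```text
time_s: 11.93
position: [0.6003, 0.1793, 0.2791]
tcp_rot: [[-0.993, -0.115, 0.002], [-0.115, 0.993, -0.002], [-0.001, -0.002, -1.0]]
force: [-0.6, 0.8, -2.3]
opening: 0.687
grasp_force: 29.8
```

```bash
python3 - <<'E'
from h import *
show();P,R=now()
a=cap('top');b=cap('side')
im=np.hstack([cv2.resize(a['pixels'][200:290,180:270],(400,400)),cv2.resize(b['pixels'][80:240,220:380],(400,400))])
cv2.imwrite('pics/poured.png',cv2.cvtColor(im,cv2.COLOR_RGB2BGR))
for p in(a,b):print([(np.array(d['point']).round(3),round(d['conf'],2)) for d in spot_point('ball_0_center',p)])
print(*delta(P,R,(.473,-.282,.27),pose(96.7)))
E
```

```text
t 11.9333 pos [0.6003 0.1793 0.2791] yaw 96.58 z [ 0.0017 -0.002  -1.    ] F [-0.5548  0.8479 -2.2948] open 0.6866631007134807 29.80054523795843 J [  6.5  28.3  79.6  -0.1  72.  -90.1]
[(array([0.51 , 0.124, 0.056]), 0.54), (array([0.524, 0.027, 0.081]), 0.29)]
[]
[ 0.3587 -0.8874  0.0196] [-0.0028  0.0018 -0.0027]
```

View pics/poured.png

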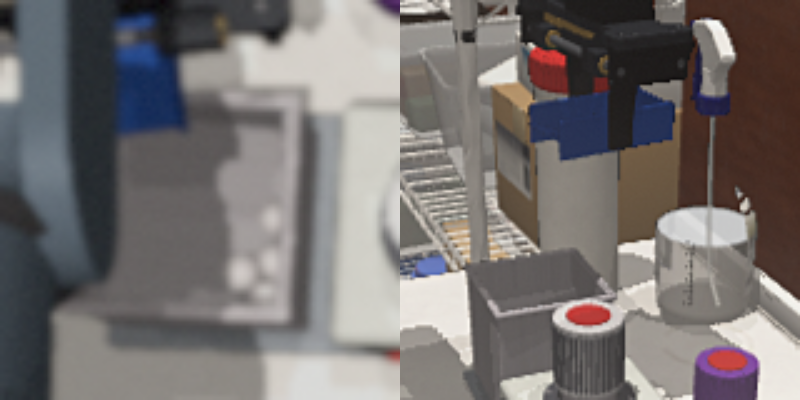

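All four balls lie in the hopper (crop pixels ~(270,220), (267,258), (240,270), (263,292)), and the side crop shows no ball in the tray. I'll carry the tray back.

>>> jog_arm(
  rows="0 0.01 -0.025 0 0 0 0;0 0.03 -0.075 0 0 0 0;0 0.057 -0.14 0 0 0 0;0 0.086 -0.213 0 0 0 0;0 0.115 -0.284 0 0 0 0;0 0.144 -0.355 0 0 0 0;0 0.172 -0.426 0 0 0 0;0 0.2 -0.497 0 0 0 0;0 0.23 -0.57 0 0 0 0;0 0.258 -0.64 0.02 0 0 0;0 0.287 -0.71 0.02 0 0 0;0 0.316 -0.78 0.02 0 0 0;0 0.34 -0.84 0.02 0 0 0;0 0.355 -0.88 0.02 0 0 0;0 0.359 -0.888 0.02 0 0 0;0 0.359 -0.888 0.02 0 0 0",
)

```text
time_s: 13.47
position: [0.4712, -0.284, 0.2706]
tcp_rot: [[-0.994, -0.111, 0.001], [-0.111, 0.994, -0.002], [-0.001, -0.002, -1.0]]
force: [-0.1, 0.1, -1.1]
opening: 0.692
grasp_force: 29.8
```

```bash
python3 - <<'E'
from h import *
show();P,R=now()
print(*delta(P,R,(.473,-.282,.0275),pose(96.7)))
E
```

```text
t 13.4667 pos [ 0.4712 -0.284   0.2706] yaw 96.39 z [ 0.0008 -0.0023 -1.    ] F [-0.0999  0.1356 -1.098 ] open 0.6916982497175374 29.80041495524347 J [ -42.7   22.6   91.2   -0.1   66.  -139. ]
[-0.0037  0.0047  0.4862] [-0.003   0.0007 -0.0069]
```

>>> jog_arm(
  rows="0 -0.002 0.003 0.05 0 0 0;0 -0.002 0.003 0.12 0 0 0;0 -0.002 0.003 0.2 0 0 0;0 -0.002 0.003 0.28 0 0 0;0 -0.002 0.003 0.35 0 0 0;0 -0.002 0.003 0.4 0 0 0;0 -0.002 0.003 0.44 0 0 0;0 -0.002 0.003 0.465 0 0 0;0 -0.002 0.003 0.478 0 0 0;0 -0.002 0.003 0.484 0 0 0;0 -0.002 0.003 0.487 0 0 0;0 -0.002 0.003 0.487 0 0 0",
)

```text
time_s: 14.47
position: [0.4741, -0.2811, 0.0277]
tcp_rot: [[-0.993, -0.115, 0.002], [-0.115, 0.993, -0.003], [-0.002, -0.003, -1.0]]
force: [-0.1, -0.6, -2.0]
opening: 0.686
grasp_force: 29.8
```

>>> jog_arm(
  rows="0 0 0 0.002 0 0 0;0 0 0 0.003 0 0 0;0 0 0 0.003 0 0 0;1 0 0 0.003 0 0 0;1 0 0 0.003 0 0 0;1 0 0 0.003 0 0 0;1 0 0 0.003 0 0 0;1 0 0 0.003 0 0 0;1 0 0 0.003 0 0 0;1 0 0 -0.05 0 0 0;1 0 0 -0.12 0 0 0;1 0 0 -0.2 0 0 0;1 0 0 -0.28 0 0 0;1 0 0 -0.36 0 0 0;1 0 0 -0.44 0 0 0;1 0 0 -0.49 0 0 0;1 0 0 -0.49 0 0 0",
)

```text
time_s: 15.88
position: [0.476, -0.2829, 0.2785]
tcp_rot: [[-0.993, -0.115, 0.011], [-0.115, 0.993, -0.011], [-0.009, -0.012, -1.0]]
force: [-0.1, -1.0, 0.4]
opening: 1.003
grasp_force: 0.0
```

```bash
python3 - <<'E'
from h import *
show();P,R=now()
for n in('top','side'):
    p=cap(n);print(n)
    for l in('tray','tray_lip','collar_top','collar_seat','collar','ball_0_center'):print(l,[(np.array(d['point']).round(4),round(d['conf'],2)) for d in spot_point(l,p)][:4])
    if n=='top':
        # red disc centre at z=.159 near px (281,247)
        h=cv2.cvtColor(p['pixels'],cv2.COLOR_RGB2HSV)
        m=((h[...,1]>140)&((h[...,0]<8)|(h[...,0]>172))&(h[...,2]>90)).astype(np.uint8)
        k,_,st,ce=cv2.connectedComponentsWithStats(m)
        for i in range(1,k):
            if st[i,4]>60 and 190<ce[i][0]<350 and 150<ce[i][1]<330: print('red',ce[i],st[i,4],onz(p,*ce[i],.159))
    else:
        u,v=px(p,(.526,.029,.159));print('px',u,v)
        h=cv2.cvtColor(p['pixels'],cv2.COLOR_RGB2HSV)
        m=((h[...,1]>140)&((h[...,0]<8)|(h[...,0]>172))&(h[...,2]>90)).astype(np.uint8)
        k,_,st,ce=cv2.connectedComponentsWithStats(m)
        for i in range(1,k):
            if st[i,4]>60 and abs(ce[i][0]-u)<30 and abs(ce[i][1]-v)<30: print('red',ce[i],st[i,4],onz(p,*ce[i],.159))
E
```

```text
t 15.8833 pos [ 0.476  -0.2829  0.2785] yaw 96.6 z [ 0.0108 -0.011  -0.9999] F [-0.1173 -1.0154  0.3647] open 1.0026446252526926 0.0 J [ -42.3   22.1   90.7   -0.1   66.3 -138.8]
top
tray []
tray_lip []
collar_top [(array([0.5233, 0.0271, 0.1556]), 0.87), (array([0.3658, 0.0382, 0.0643]), 0.8), (array([ 0.5506, -0.0921,  0.0595]), 0.69), (array([0.6824, 0.0614, 0.0646]), 0.64)]
collar_seat [(array([0.5222, 0.0262, 0.0825]), 0.91)]
collar [(array([ 0.3658,  0.0435, -0.0012]), 0.89), (array([ 0.6789,  0.0602, -0.0017]), 0.75), (array([ 0.5477, -0.0909, -0.0025]), 0.62)]
ball_0_center [(array([0.5067, 0.1253, 0.0591]), 0.35)]
red [270.5    186.9211] 152 [0.6584 0.0509 0.159 ]
red [332.0126 242.1132] 159 [ 0.5354 -0.0881  0.159 ]
red [280.3077 246.2115] 156 [0.5248 0.0262 0.159 ]
red [275.7267 318.2791] 172 [0.3669 0.0329 0.159 ]
side
tray [(array([0.5248, 0.0246, 0.0971]), 0.59), (array([ 0.4758, -0.2818,  0.002 ]), 0.57)]
tray_lip [(array([ 0.4191, -0.2903,  0.0201]), 0.65), (array([0.524 , 0.0336, 0.0824]), 0.64)]
collar_top [(array([0.5258, 0.0246, 0.1559]), 0.85), (array([ 0.5506, -0.0924,  0.0669]), 0.72), (array([0.3661, 0.043 , 0.0635]), 0.6)]
collar_seat [(array([0.5244, 0.0294, 0.0855]), 0.9)]
collar [(array([0.681 , 0.0592, 0.0019]), 0.95), (array([ 0.366 ,  0.0409, -0.0047]), 0.85), (array([ 0.548 , -0.0925, -0.0001]), 0.83), (array([0.5245, 0.0293, 0.0972]), 0.69)]
ball_0_center [(array([0.5276, 0.168 , 0.1296]), 0.19)]
px 294.2979676410512 205.52132059027676
red [295.0556 205.7222] 108 [0.5271 0.0276 0.159 ]
```

```bash
python3 - <<'E'
from h import *
P,R=now()
print(*delta(P,R,(.526,.027,.24),pose(50)))
E
```

```text
[-0.1751  0.5993  0.0625] [-0.0018  0.0012  1.0352]
```

>>> jog_arm(
  rows="1 -0.175 0.599 0.06 -0.002 0.001 0.99;1 -0.175 0.599 0.06 -0.002 0.001 0.99;1 -0.175 0.599 0.06 -0.002 0.001 0.99;1 -0.175 0.599 0.06 -0.002 0.001 0.99;1 -0.175 0.599 0.06 -0.002 0.001 0.99;1 -0.175 0.599 0.06 -0.002 0.001 0.99;1 -0.175 0.599 0.06 -0.002 0.001 0.99;1 -0.175 0.599 0.06 -0.002 0.001 0.99;1 -0.175 0.599 0.06 -0.002 0.001 0.99;1 -0.175 0.599 0.06 -0.002 0.001 0.99;1 -0.175 0.599 0.06 -0.002 0.001 0.99;1 -0.175 0.599 0.06 -0.002 0.001 0.99;1 -0.175 0.599 0.06 -0.002 0.001 0.99",
)

```text
time_s: 17.67
position: [0.5262, 0.0252, 0.2417]
tcp_rot: [[-0.787, 0.617, 0.001], [0.617, 0.787, -0.001], [-0.001, 0.0, -1.0]]
force: [-0.5, -0.4, 0.8]
opening: 0.996
grasp_force: 0.0
```

```bash
python3 - <<'E'
from h import *
show();P,R=now()
p=cap('side');
print([(np.array(d['point']).round(4),round(d['conf'],2)) for l in('tray','tray_lip') for d in spot_point(l,p)][:4])
p=cap('top');
print([(np.array(d['point']).round(4),round(d['conf'],2)) for l in('tray','tray_lip') for d in spot_point(l,p)][:4])
print(*delta(P,R,(.526,.027,.127),pose(52)))
E
```

```text
t 17.6667 pos [0.5262 0.0252 0.2417] yaw 51.9 z [ 0.001  -0.0006 -1.    ] F [-0.4822 -0.39    0.8146] open 0.9956245186274242 0.0 J [ -9.4  22.9  96.4  -0.   60.7 -61.3]
[(array([ 0.4761, -0.2805, -0.0006]), 0.92), (array([ 0.42  , -0.2899,  0.015 ]), 0.89)]
[(array([ 0.4745, -0.2837,  0.0029]), 0.79), (array([ 0.4171, -0.2887,  0.0215]), 0.9)]
[0.0027 0.0026 0.2293] [ 0.0001  0.0015 -0.0022]
```

>>> jog_arm(
  rows="1 0.003 0.003 0.05 0 0.001 0;1 0.003 0.003 0.11 0 0.001 0;1 0.003 0.003 0.16 0 0.001 0;1 0.003 0.003 0.2 0 0.001 0;1 0.003 0.003 0.22 0 0.001 0;1 0.003 0.003 0.229 0 0.001 0;1 0.003 0.003 0.229 0 0.001 0;1 0.003 0.003 0.229 0 0.001 0;0 0.003 0.003 0.229 0 0.001 0;0 0.003 0.003 0.229 0 0.001 0;0 0.003 0.003 0.229 0 0.001 0;0 0.003 0.003 0.229 0 0.001 0;0 0.003 0.003 0.229 0 0.001 0;0 0.003 0.003 0.229 0 0.001 0;0 0.003 0.003 0.229 0 0.001 0;0 0.003 0.003 0.229 0 0.001 0",
)

```text
time_s: 19.3
position: [0.526, 0.0288, 0.1273]
tcp_rot: [[-0.788, 0.615, 0.001], [0.615, 0.788, 0.0], [-0.0, 0.0, -1.0]]
force: [-1.0, 0.2, 4.5]
opening: 0.694
grasp_force: 30.0
```

```bash
python3 - <<'E'
from h import *
show();s=bot.read_state();R=np.array(s['tcp_rot']);print('tool F',R.T@s['force'],'M',R.T@s['moment'])
E
```

```text
t 19.3 pos [0.526  0.0288 0.1273] yaw 52.03 z [ 0.0005  0.0001 -1.    ] F [-0.9986  0.2467  4.5235] open 0.6940810780895458 29.998514164799417 J [ -9.   32.8 102.2   0.   45.  -61.1]
tool F [ 0.9374 -0.4181 -4.524 ] M [ 0.1255  0.08   -0.0386]
```

>>> jog_arm(
  rows="0 0 0 0 0 0 0.08;0 0 0 0 0 0 0.16;0 0 0 0 0 0 0.24;0 0 0 0 0 0 0.32;0 0 0 0.001 0 0 0.32;0 0 0 0.001 0 0 0.32;0 0 0 0.001 0 0 0.32",
)

```text
time_s: 19.88
position: [0.5264, 0.0287, 0.1273]
tcp_rot: [[-0.611, 0.792, 0.002], [0.792, 0.611, -0.0], [-0.001, 0.001, -1.0]]
force: [-1.1, -0.2, 6.9]
opening: 0.699
grasp_force: 30.0
```

```bash
cat >c.py <<'E'
from h import *
show();s=bot.read_state();R=np.array(s['tcp_rot']);print('tool F',R.T@s['force'],'M',R.T@s['moment'])
E
python3 c.py
```

```text
t 19.8833 pos [0.5264 0.0287 0.1273] yaw 37.66 z [ 0.0016 -0.0001 -1.    ] F [-1.0709 -0.1909  6.8691] open 0.698752537864301 29.998205814881658 J [ -9.   32.8 102.2   0.   44.9 -46.7]
tool F [ 0.4963 -0.9563 -6.8708] M [ 0.1443 -0.0283  0.1131]
```

>>> jog_arm(
  rows="0 0 0 0 0 0 0.08;0 0 0 0 0 0 0.16;0 0 0 0 0 0 0.16",
)

```text
time_s: 20.13
position: [0.5265, 0.0286, 0.127]
tcp_rot: [[-0.506, 0.862, 0.002], [0.862, 0.506, -0.0], [-0.001, 0.001, -1.0]]
force: [0.6, -0.9, 5.3]
opening: 0.697
grasp_force: 30.0
```

>>> jog_arm(
  rows="0 0 0 0 0 0 0.08;0 0 0 0 0 0 0.16;0 0 0 0 0 0 0.16",
)

```text
time_s: 20.38
position: [0.5254, 0.0289, 0.1259]
tcp_rot: [[-0.395, 0.919, -0.001], [0.919, 0.395, 0.0], [0.001, -0.001, -1.0]]
force: [0.6, -0.1, -2.0]
opening: 0.7
grasp_force: 30.0
```

The force dropped to −2 N and z fell 1.1 mm, so the keyways have met the pins. I'll turn a touch more and push down in small steps.

>>> jog_arm(
  rows="0 0 0 0.001 0 0 0.04;0 0 0 0.003 0 0 0.06;0 0 0 0.006 0 0 0.06;0 0 0 0.009 0 0 0.06;0 0 0 0.011 0 0 0.06;0 0 0 0.011 0 0 0.06",
)

```text
time_s: 20.88
position: [0.5255, 0.0289, 0.1206]
tcp_rot: [[-0.352, 0.936, -0.001], [0.936, 0.352, 0.0], [0.001, -0.001, -1.0]]
force: [0.4, -0.1, -2.1]
opening: 0.698
grasp_force: 30.0
```

```bash
python3 c.py
```

```text
t 20.8833 pos [0.5255 0.0289 0.1206] yaw 20.58 z [-0.0009  0.0003 -1.    ] F [ 0.4378 -0.1486 -2.1387] open 0.6984388571426323 29.998532281933876 J [ -9.   33.4 102.5   0.   44.1 -29.6]
tool F [-0.2944  0.3591  2.1382] M [ 0.01   -0.0528  0.0118]
```

Sunk freely by 6.7 mm. Next is the spring part.

>>> jog_arm(
  rows="0 0 0 0.002 0 0 0;0 0 0 0.004 0 0 0;0 0 0 0.007 0 0 0;0 0 0 0.01 0 0 0;0 0 0 0.013 0 0 0;0 0 0 0.015 0 0 0;0 0 0 0.015 0 0 0;0 0 0 0.015 0 0 0",
)

```text
time_s: 21.55
position: [0.5257, 0.0289, 0.1137]
tcp_rot: [[-0.351, 0.936, -0.0], [0.936, 0.351, 0.0], [0.0, -0.0, -1.0]]
force: [-1.7, 0.5, 5.0]
opening: 0.697
grasp_force: 30.0
```

```bash
python3 c.py
```

```text
t 21.55 pos [0.5257 0.0289 0.1137] yaw 20.54 z [-0.0001  0.0002 -1.    ] F [-1.7184  0.478   4.9563] open 0.6965122119522044 29.99864087843889 J [ -9.   34.1 102.7   0.   43.2 -29.6]
tool F [ 1.0518 -1.4418 -4.956 ] M [ 0.3636  0.0794 -0.034 ]
```

>>> jog_arm(
  rows="0 0 0 0.002 0 0 0;0 0 0 0.004 0 0 0;0 0 0 0.005 0 0 0;0 0 0 0.006 0 0 0;0 0 0 0.006 0 0 0;0 0 0 0.006 0 0 0;0 0 0 0.006 0 0 0;0 0 0 0.006 0 0 0",
)

```text
time_s: 22.22
position: [0.5257, 0.0289, 0.1133]
tcp_rot: [[-0.351, 0.936, 0.001], [0.936, 0.351, -0.0], [-0.001, 0.001, -1.0]]
force: [-6.7, -0.5, 24.5]
opening: 0.699
grasp_force: 30.0
```

```bash
python3 c.py; python3 - <<'E'
from h import *
a=cap('top');b=cap('side')
im=np.hstack([cv2.resize(a['pixels'][160:340,180:440],(440,305)),cv2.resize(b['pixels'][150:405,190:450],(311,305))])
cv2.imwrite('pics/end.png',cv2.cvtColor(im,cv2.COLOR_RGB2BGR))
for l in('tray','desk_timer','blue_cup','green_tape','collar_top'):print(l,[(np.array(d['point']).round(3),round(d['conf'],2)) for d in spot_point(l,b)][:3])
E
```

```text
t 22.2167 pos [0.5257 0.0289 0.1133] yaw 20.56 z [ 0.001  -0.0002 -1.    ] F [-6.7183 -0.5195 24.5181] open 0.6994418350027071 29.997916168285883 J [ -9.   34.2 102.8  -0.   43.  -29.6]
tool F [  1.8587  -6.4522 -24.5247] M [1.1022 0.3554 0.0412]
tray [(array([ 0.474, -0.282,  0.001]), 0.71), (array([ 0.39 , -0.085,  0.   ]), 0.29)]
desk_timer [(array([ 0.388, -0.089, -0.001]), 0.6), (array([0.524, 0.03 , 0.084]), 0.45)]
blue_cup [(array([ 0.72 , -0.134,  0.003]), 0.96), (array([0.521, 0.028, 0.083]), 0.69)]
green_tape [(array([ 0.648, -0.239, -0.001]), 0.97)]
collar_top [(array([ 0.551, -0.09 ,  0.068]), 0.86), (array([0.528, 0.026, 0.142]), 0.78), (array([0.368, 0.041, 0.061]), 0.6)]
```

View pics/end.png

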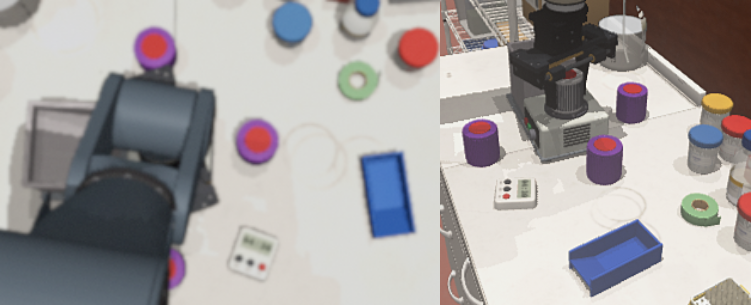

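The tray is empty and upright at (387,195). The collar is at its rigid stop after 14.0 mm of travel with 24 N pressing, and the bystanders haven't moved. Handing in.

```bash
python3 -c "
from rig import bot
print(bot.hand_in())"
```

```text
the job is handed in; nothing more can be done
None
```

I handed the job in at about 22 s of robot time: all four balls are in the hopper, the empty tray is upright on the worktop, and the gripper is still holding the keyed collar at its stop, 14 mm down and pressed with about 24 N. The timer, cup and tape are where they were.

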